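Clear the photographed mount and show the waisted test bar to the inspection camera

ROBOT

A 6-joint arm with a two-finger parallel gripper is mounted at the origin on the work surface. World frame = base frame: x ahead of the robot, y to its left, z up, the work surface at z = 0. Lengths are in mm, angles in rad, forces in N, time in s.
With the tool pointing down it reaches from about 350 to 775 mm from the base axis. Payload 7.3 kg.
Tool frame: the origin (TCP) lies on the centre line of the jaws, within the pads' length; the fingertips stand bot.tip_reach ahead of it and the grasp point (between the pads) lies 6 mm ahead of it (bot.tip_reach is the distance from the TCP to the fingertips, in mm); z points along the fingers, y is the direction in which the jaws open and shut (so a half turn about z gives the same grasp; the last joint's range is limited). The gripper opens to 92 mm and grips with 3 to 60 N. Pads are 19 mm wide; open, the fingers measure 130 mm over their backs; the gripper's body (75 mm by 190 mm) begins 47 mm behind the grasp point.
Start: joints at [1.185, 0.342, 1.524, -0, 1.275, -0.146], TCP at [124.675, 509.999, 251.741] pointing down, gripper open.
Joint ranges: [-2.53, 2.53], [-0.77, 2.02], [0.04, 2.7], [-1, 4.14], [0.28, 2.66], [-3.11, 3.11]. Speed limits (rad/s): [2.57, 2.57, 3.14, 3.14, 3.14, 3.14].

INTERFACE

Orientations are given as [roll, pitch, yaw] about the fixed x, y, z axes, in that order (R = Rz(yaw) Ry(pitch) Rx(roll)).
In Python, from plant import bot gives the robot as it stands.
- The arm moves only by the tool step_arm, never from a script. Its argument "deltas" is a list of rows, each a list of 6 numbers: the shift along the tool's x, y, z in mm, then the turn, a rotation vector about the tool's x, y, z in rad. A call has 1 to 5 rows; each row is the pose to reach, as a shift and turn from the pose commanded when the call began, along the tool's axes at that moment; what a row does not reach only later rows make up. A row lasts 1/12 s, in which the tool goes at most 41.7 mm and 7.16 degrees, less where a joint would pass 70% of its speed; a pose out of reach is approached as far as the arm can. A call with a gripper value outside its range is refused whole. "fingers" is the finger opening in mm, from 0 to 91.8, set as the call begins (left out, the last holds). The fingers move at their own pace and stop on an object; the grip force is fixed at half the most. Time passes only in rows, so rows that repeat a pose let the fingers close. It gives the time, the measured TCP pose, the force and the opening at its end, in the units of the state.
- bot.get_obs(): the state, without advancing time (a new reading comes with each control period).
- bot.capture(name): name is "scene" or "top"; returns a dict with "color" (480x640x3 uint8, red, green, blue), "fx", "fy", "cx", "cy" (pixels), "R" (3x3) and "t" (3): a world point X has camera coordinates R X + t. Camera axes: x right, y down, z forward; pixel columns grow to the right and rows downward; lengths in mm; the calibration is good to about 2 mm. A picture is of the moment at which its call begins. There is no depth.
- bot.close_job(): hands the job in, once; it reports no verdict.
Trained networks look in a picture, given as the dict that the camera call returned (one of the last four; its "shot" number tells which), for a name from the list of things; names that differ only in an ending like _2 or _b are one class to them, and where a whole thing is asked for, a point or a joint stands for the part that bears it (a point fixed in the world has none). Each returns a list of dicts, best first, with "p" (0 to 1); they miss things now and then, are a little off and sometimes report something else, mostly with a low value. They report only what shows in the picture. A call takes as long as a camera call.
- bot.boxes_of(query, picture): "rect" ([centre column, centre row, width, height] in pixels, round what is visible of it).
The state is a dict: "time": time; "joint_positions": joint angles; "dq": joint speeds; "tau": joint torques, N m; "tool_pos": TCP position; "tcp_rot": TCP orientation; "contact_force": force on the tool from outside, world axes, zero at the start; "moment": the same for the moment, N m; "grip_width": finger opening in mm.
Only numpy, scipy, OpenCV 4.12 (cv2) and the standard library are available. Lean on these libraries where they do the work, as an engineer would, in place of code of your own. Each camera call takes 0.05 s, during which the arm holds its last target. There are 200 camera calls.

TASK

First take the round black mount, already photographed, off the little stage under the inspection camera and drop it into the wire basket. Then draw the waisted test bar (wide at both ends, narrow in the middle) out of the rack and hold it up to the camera: its middle on the lens axis 200 mm from the lens glass, a broad face square to the lens, its length upright in the camera's picture (so it leans as the camera does; either face, either end up). Finish while still holding it there motionless; do not push the camera, and leave everything else where it stands.

Things in the scene. Friction and masses are not known exactly. Their poses are not given: they have to be found in the camera images.
- mount: the photographed specimen: a black resin cylinder 30 mm across and 25 mm high with a small steel inlay flush in its top, standing on the round aluminium stage (70 mm across, top 40 mm above the desk) of the inspection camera's stand; origin at the centre of its underside; about 35 g
- mount_mid (a point): the middle of that mount, 12.5 mm above its underside
- basket: the square steel wire basket, fixed to the desk, 150 x 150 mm outside, 70 mm high, walls 4 mm, floor 4 mm thick; origin at the centre of its underside, z up. Basket and rack may be on either side of the camera
- waisted_bar: the steel test bar to show: flat, 110 mm long (z, its length) and 8 mm thick (x, square to its broad faces); 25 mm wide (y) over the 30 mm at each end and 13 mm wide over the 50 mm between. Origin at its middle. About 130 g. At the start it stands upright in one of the three rack slots, its foot 10 mm and its top 120 mm above the desk
- rack: the fixed aluminium rack, 60 (x) x 160 (y) x 35 mm high, with three slots at y = -55, 0 and 55 mm, each 25 mm deep and 10 x 27 mm wide, that hold bars upright with their broad faces along the rack's length (bar x = rack x); origin at the centre of its underside
- stand: the fixed stand of the inspection camera: a grey base plate 420 x 90 mm and 10 mm thick, carrying the round stage near its robot end and, 335 mm beyond the stage, a thin steel column, 24 mm across and 410 mm high. Origin on the desk under the stage's centre; its x runs along the plate from the stage to the column, away from the robot. The camera rides on the column, about 0.33 to 0.36 m up, and its lens glass is 175 to 190 mm beyond the stage centre
- lens (a point): centre of the front glass of the inspection camera (white box with black lens barrel 50 mm across), which looks along this frame's -x: towards the robot and down, 17 to 32 degrees below level. The camera differs from run to run in height, tilt and direction and must not be pushed
- focus (a point): the point in the air on the lens axis, 200 mm in front of the lens glass, where the bar's middle belongs, about 0.15 to 0.27 m above the desk and roughly over the stage. Its x axis runs along the lens axis (pointing back to the camera and up), its y axis is level, its z is the upright direction of the camera's picture (top leaning towards the robot). The bar is shown right when bar x lies along this x and bar z along this z, each either way round
- straight_bar: a steel test bar of one width all along, 110 x 25 x 8 mm, standing in a rack slot like the waisted one; origin at its middle, z along its length
- stepped_bar: a steel test bar with a 25 mm wide lower part (45 mm long) and a 13 mm wide upper part (65 mm long), 110 mm long and 8 mm thick, standing in a rack slot; origin at the middle of its length
- spare_mount_a: another round black mount, same as the one on the stage (30 mm across, 25 mm high), standing in a low grey tray at one side of the desk; origin at the centre of its underside
- spare_mount_b: a second spare mount in the same tray; origin at the centre of its underside
- loupe: a black eye loupe, 42 mm across and 46 mm high, standing on the desk; origin at the centre of its underside
- bottle: a white bottle with black cap, 48 mm across and 110 mm high; origin at the centre of its underside
- brush: a small brush lying on the desk in front of the robot, about 20 cm long, lying flat; origin in its underside

How it is judged:
By the outcome, as a careful person would: the job done as asked, in the order asked, and still so for the second after the job is handed in, while the arm keeps its last pose, push and grip.
It also fails if it takes over 53 s, if anything falls off the work surface, if the arm or the gripper's body presses on something with over 40 N, if the wrist force passes 120 N, or if a joint passes its speed limit or range.

## Working session

There is one attempt and no reset: what is moved stays moved. The work goes in short steps, Python scripts to look and compute and a tool call to move; the robot and the scene stay as the last step left them, time stands still between calls to the robot, and variables do not carry over. Pictures are saved under pics/ and viewed, about 8 in all and at most 12, crops included, and the job is handed in when it is done.

Besides the shell and the picture viewer there is one more tool, called after "Request:" by a JSON object that holds its "method" and its "body", one argument or row to a line. step_arm: Moves the arm, as the interface text tells. Its arguments: {"type":"object","properties":{"deltas":{"type":"array"},"fingers":{"type":"number"}},"required":["deltas"]}

```bash
ls; mkdir -p pics
python3 - <<'E'
from plant import bot
import cv2,numpy as np
print(bot.tip_reach, bot.get_obs())
for n in ("scene","top"):
    c=bot.capture(n); cv2.imwrite(f"pics/{n}0.png",c["color"][:,:,::-1])
    print(n,c["fx"],c["fy"],c["cx"],c["cy"],np.round(c["R"],4).tolist(),np.round(c["t"],1).tolist())
    for q in ["mount","basket","waisted_bar","straight_bar","stepped_bar","rack","stand","lens","loupe","bottle","brush"]:
        print(q,[(np.round(d["rect"]).astype(int).tolist(),round(d["p"],2)) for d in bot.boxes_of(q,c)[:4]])
E
```

```text
pics
25.0 {'time': 0.0, 'joint_positions': array([ 1.18498638e+00,  3.42706866e-01,  1.52499960e+00, -4.08160336e-06,
        1.27538709e+00, -1.45988088e-01]), 'dq': array([-2.04369362e-04,  3.44206452e-04, -8.54770590e-05,  1.67834277e-05,
       -5.73190258e-04,  5.06650135e-04]), 'tau': array([-2.87878920e-04, -4.31246603e+01, -2.44207960e+01,  7.16341124e-02,
        5.62865508e-02, -1.06786770e-04]), 'tool_pos': array([124.53996838, 509.64510191, 251.0592396 ]), 'tcp_rot': array([-3.14010716e+00, -2.14473749e-04,  2.90177182e+00]), 'contact_force': array([ 0.01331034,  0.60518463, -0.01532237]), 'moment': array([-0.02963414, -0.02054947, -0.04859155]), 'grip_width': 91.41410323823284}
scene 623.8903896688086 623.8903896688086 318.4219847841079 249.54548062556904 [[0.2003, 0.9796, -0.0186], [0.6011, -0.1379, -0.7872], [-0.7737, 0.1465, -0.6164]] [-94.3, -158.7, 1844.6]
mount [([162, 296, 15, 30], 0.49)]
basket [([443, 274, 78, 68], 0.78), ([452, 358, 13, 24], 0.59)]
waisted_bar [([208, 280, 13, 27], 0.53)]
straight_bar [([187, 288, 14, 35], 0.8), ([169, 374, 27, 48], 0.65)]
step
[... 183 characters left out ...]
359, 14, 18], 0.27)]
bottle [([169, 372, 31, 46], 0.66)]
brush [([301, 278, 20, 53], 0.58)]
top 467.0269276428102 467.0269276428102 316.0832132251367 244.83488395561128 [[0.0005, -1.0, -0.0006], [-0.9794, -0.0004, -0.2021], [0.2021, 0.0007, -0.9794]] [5.2, 596.2, 1154.3]
mount [([311, 273, 14, 17], 0.41)]
basket [([201, 296, 68, 60], 0.92)]
waisted_bar []
straight_bar [([438, 302, 14, 6], 0.63)]
stepped_bar [([458, 299, 16, 4], 0.49)]
rack [([433, 307, 66, 37], 0.83)]
stand [([315, 195, 50, 222], 0.8)]
lens [([320, 147, 23, 73], 0.72), ([458, 302, 14, 2], 0.54), ([210, 220, 11, 8], 0.3)]
loupe [([412, 219, 14, 18], 0.54)]
bottle [([454, 225, 21, 17], 0.82)]
brush [([326, 333, 28, 80], 0.87)]
```

Run:
```python
import cv2,numpy as np
a=cv2.imread("pics/scene0.png");b=cv2.imread("pics/top0.png")
cv2.imwrite("pics/s1.png",cv2.resize(a[200:425,140:440],None,fx=2.66,fy=2.66,interpolation=cv2.INTER_CUBIC))
cv2.imwrite("pics/t1.png",cv2.resize(b[80:380,160:500],None,fx=2,fy=2,interpolation=cv2.INTER_CUBIC))
```

```text
(no output)
```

View pics/s1.png

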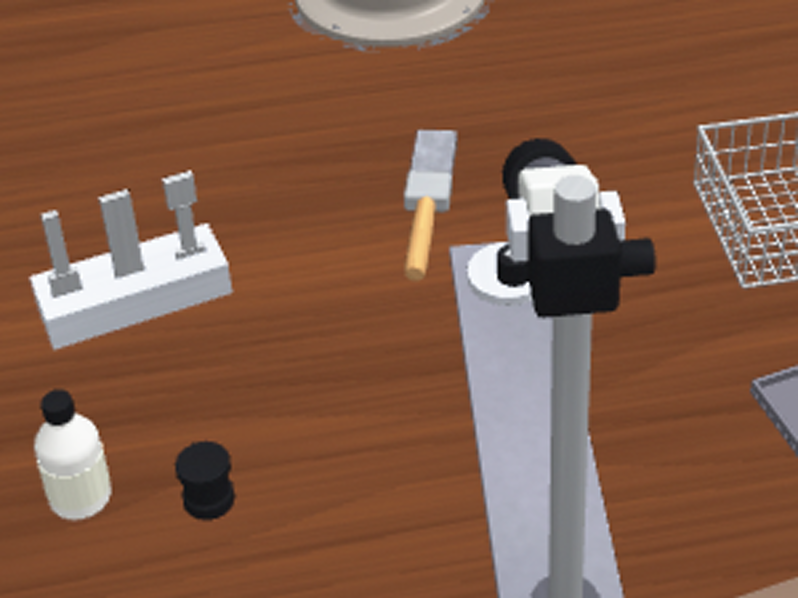

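View pics/t1.png

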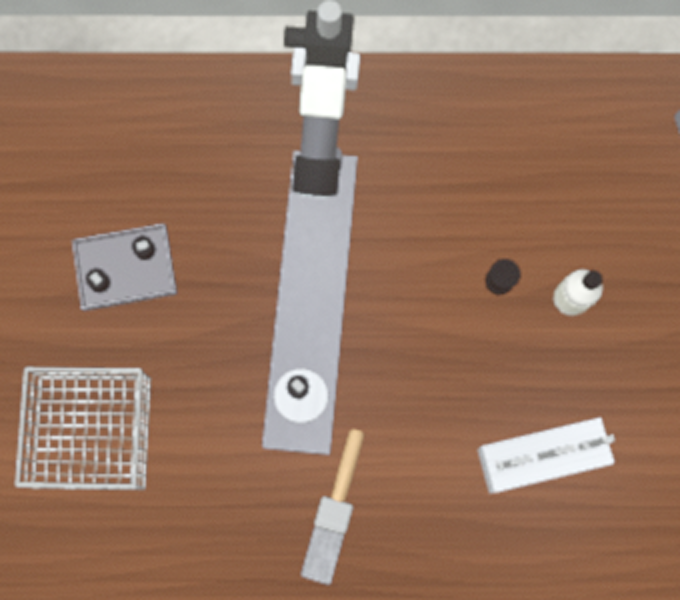

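The scene view shows the waisted bar at the rack's right end (full picture about 208,280), the straight bar in the middle, and the stepped bar at the left. The top view shows the mount on the stage (about 309,273) and the basket on the left (201,296). Next I'll fit the rack, stand and mount poses, and zoom in on the inspection camera.

```bash
cat > h.py <<'E'
import numpy as np,cv2
from scipy.optimize import minimize
class Cam:
    def __init__(s,c):
        s.K=np.array([[c["fx"],0,c["cx"]],[0,c["fy"],c["cy"]],[0,0,1]]);s.R=np.array(c["R"]);s.t=np.array(c["t"]).ravel();s.C=-s.R.T@s.t;s.img=c["color"]
    def proj(s,X):
        p=(np.atleast_2d(X)@s.R.T+s.t)@s.K.T; return p[:,:2]/p[:,2:]
    def ray(s,u,v):
        d=s.R.T@np.linalg.solve(s.K,[u,v,1]); return d/np.linalg.norm(d)
    def onz(s,u,v,z):
        d=s.ray(u,v); return s.C+d*(z-s.C[2])/d[2]
def tri(a,pa,b,pb):
    da,db=a.ray(*pa),b.ray(*pb); A=np.c_[da,-db]
    k=np.linalg.lstsq(A,b.C-a.C,rcond=None)[0]; P,Q=a.C+k[0]*da,b.C+k[1]*db
    return (P+Q)/2,np.linalg.norm(P-Q)
def yawed(P,x,y,w):
    c,s=np.cos(w),np.sin(w); return np.asarray(P)@np.array([[c,s,0],[-s,c,0],[0,0,1]])+[x,y,0]
def box(x0,x1,y0,y1,z0,z1): return np.array([[x,y,z] for x in(x0,x1) for y in(y0,y1) for z in(z0,z1)],float)
def render(cam,parts,S=4):
    m=np.zeros((480*S,640*S),np.uint8)
    for P in parts: cv2.fillConvexPoly(m,cv2.convexHull(np.round((cam.proj(P)+.5)*S-.5).astype(np.int32)),255)
    return cv2.resize(m,(640,480),interpolation=cv2.INTER_AREA)/255.
E
python3 - <<'E'
from h import *
from plant import bot
T=Cam(bot.capture("top"));S=Cam(bot.capture("scene"))
np.savez("cams.npz",**{n+k:getattr(c,k) for n,c in(("T",T),("S",S)) for k in("K","R","t","C","img")})
def sat(c):
    h=cv2.cvtColor(c.img,cv2.COLOR_RGB2HSV)[:,:,1].astype(float); return np.clip((120-h)/60,0,1)
print("C",T.C.round(),S.C.round())
# rack
rack=[box(-30,30,-80,80,0,35)]+[box(-4,4,y-12.5,y+12.5,35,120) for y in(-55,0,55)]
rs=[(T,(390,475,275,335)),(S,(145,235,255,335))]
g=T.onz(433,308,35)
def cost(p):
    e=0
    for c,(a,b,u,v) in rs:
        e+=np.abs(render(c,[yawed(P,*p) for P in rack])-sat(c))[u:v,a:b].sum()
    return e
best=min((minimize(cost,[g[0],g[1],w],method="Nelder-Mead",options=dict(initial_simplex=np.array([[g[0],g[1],w],[g[0]+15,g[1],w],[g[0],g[1]+15,w],[g[0],g[1],w+.15]]))) for w in(-.2,.2)),key=lambda r:r.fun)
print("rack",best.x.round(3),best.fun)
# stand plate in top, stage
pl=(T,(285,345,250,310))
print("mount z65",T.onz(*[160+298/2,80+386/2],60).round(1),"stage z40",T.onz(160+301/2,80+396/2,40).round(1))
g2=cv2.cvtColor(T.img,cv2.COLOR_RGB2GRAY)[255:300,285:335]
ys,xs=np.nonzero(g2<70); print("dark",len(xs),xs.mean()+285,ys.mean()+255, xs.min()+285,xs.max()+285,ys.min()+255,ys.max()+255)
ys,xs=np.nonzero(g2>205); print("white",len(xs),(xs.min()+xs.max())/2+285,(ys.min()+ys.max())/2+255,np.ptp(xs),np.ptp(ys))
for i,(u,v) in enumerate([(265,448),(329,453),(293,155),(356,157)]): print("plate",T.onz(160+u/2,80+v/2,10).round(1))
print("column top",T.onz(160+330/2,80+12/2,410).round(1), S.onz(140+575/2.66,200+190/2.66,410).round(1))
print("basket rim", [T.onz(160+u/2,80+v/2,70).round() for u,v in((25,369),(141,369),(17,487),(133,487))])
a=cv2.resize(T.img[80:180,285:350],None,fx=6,fy=6,interpolation=cv2.INTER_CUBIC)
b=cv2.resize(S.img[240:330,310:390],None,fx=5,fy=5,interpolation=cv2.INTER_CUBIC)
o=np.zeros((600,800,3),np.uint8);o[:600,:390]=a;o[:450,400:800]=b;cv2.imwrite("pics/cam2.png",o[:,:,::-1])
E
```

```text
C [ 351.    5. 1251.] [1541. -200. 1010.]
rack [ 4.38755e+02 -2.99713e+02  2.38000e-01] 507.0539215686275
mount z65 [522.4  23.7  60. ] stage z40 [512.2  20.   40. ]
dark 8 309.0 274.5 305 312 269 277
white 457 310.0 277.0 26 26
plate [447.   67.8  10. ]
plate [440.4 -16.8  10. ]
plate [858.4  32.7  10. ]
plate [855.4 -56.2  10. ]
column top [844.9 -12.2 410. ] [852.3 -12.8 410. ]
basket rim [array([543., 373.,  70.]), array([543., 225.,  70.]), array([394., 374.,  70.]), array([394., 229.,  70.])]
```

View pics/cam2.png

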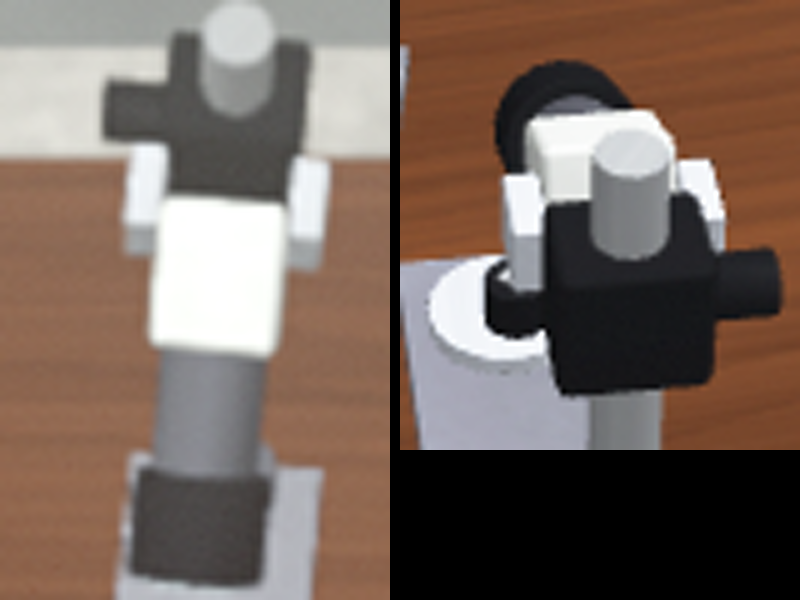

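The views agree on the stand: stage at (512,20), stand yaw about -0.09, column at about (846,-12). The basket centre is near (468,300) and the mount near (521,22). I'll set out above the mount now and fit the lens axis from the saved pictures afterwards.

Request:
{"method": "step_arm", "body": {
  "deltas": [
    [-31, -24, 5, 0, 0, 0],
    [-62, -47, 10, 0, 0, 0],
    [-94, -71, 15, 0, 0, 0],
    [-125, -95, 20, 0, 0, 0],
    [-157, -119, 25, 0, 0, 0]
  ],
  "fingers": 70
}}

```text
time: 1.72
tool_pos: [249.5, 355.7, 226.7]
tcp_rot: [3.141, 0.0, 2.903]
contact_force: [1.6, 1.1, -0.6]
grip_width: 70.8
```

Request:
{"method": "step_arm", "body": {
  "deltas": [
    [-31, -24, 5, 0, 0, 0],
    [-62, -47, 10, 0, 0, 0],
    [-94, -71, 15, 0, 0, 0],
    [-125, -95, 20, 0, 0, 0],
    [-157, -119, 25, 0, 0, 0]
  ]
}}

```text
time: 2.13
tool_pos: [374.0, 202.6, 201.8]
tcp_rot: [3.141, 0.001, 2.902]
contact_force: [0.8, 0.8, 0.3]
grip_width: 70.4
```

Request:
{"method": "step_arm", "body": {
  "deltas": [
    [-31, -24, 5, 0, 0, -0.04],
    [-62, -47, 10, 0, 0, -0.08],
    [-94, -71, 15, 0, 0, -0.12],
    [-125, -95, 20, 0, 0, -0.16],
    [-157, -119, 25, 0, 0, -0.2]
  ]
}}

```text
time: 2.55
tool_pos: [498.3, 49.5, 176.6]
tcp_rot: [3.141, 0.0, 3.103]
contact_force: [1.0, 1.0, 0.4]
grip_width: 69.9
```

```bash
cat >> h.py <<'E'
def rot(rpy):
    from scipy.spatial.transform import Rotation as Ro
    return Ro.from_euler("xyz",rpy).as_matrix()
def load():
    z=np.load("cams.npz"); o=[]
    for n in "TS":
        c=Cam.__new__(Cam)
        for k in("K","R","t","C","img"): setattr(c,k,z[n+k])
        o.append(c)
    return o
E
python3 - <<'E'
from h import *
from plant import bot
o=bot.get_obs();print(o["time"],o["tool_pos"].round(1),o["tcp_rot"].round(3),o["joint_positions"].round(2),o["grip_width"])
T,S=load()
b=cv2.resize(S.img[245:300,325:375],None,fx=10,fy=10,interpolation=cv2.INTER_CUBIC)
x0=[438.8,-299.7,.238]
rack=[box(-30,30,-80,80,0,35),box(-30,30,-80,80,35,35)]+[box(-4,4,y-12.5,y+12.5,35,120) for y in(-55,0,55)]
im=cv2.resize(S.img[255:335,140:230],None,fx=3,fy=3,interpolation=cv2.INTER_CUBIC)
im2=cv2.resize(T.img[275:335,390:480],None,fx=3,fy=3,interpolation=cv2.INTER_CUBIC)
for c,m,a,u in((S,im,140,255),(T,im2,390,275)):
    for P in rack:
        h=cv2.convexHull(((c.proj(yawed(P,*x0))+.5-[a,u])*3).astype(np.int32)); cv2.polylines(m,[h],True,(255,0,0),1)
out=np.zeros((550,780,3),np.uint8);out[:,:500]=b;out[:240,505:775]=im;out[250:430,505:775]=im2
cv2.imwrite("pics/v3.png",out[:,:,::-1])
E
```

```text
2.55 [498.3  49.5 176.6] [3.141 0.    3.103] [-0.05  0.37  1.7   0.    1.07 -1.59] 69.91758920649812
```

View pics/v3.png

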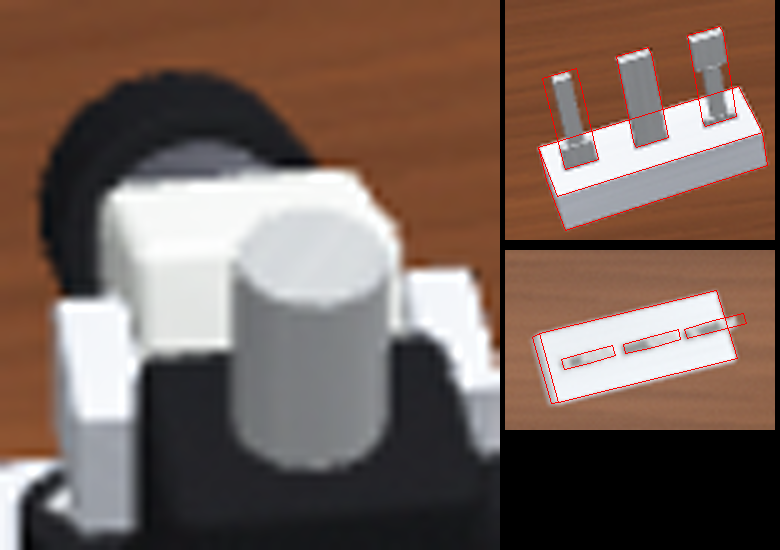

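The rack fit lies on the image edges in both views. The waisted bar shows at the rack's +y slot (wide head at about 705,50 in the inset). Now I'll triangulate the camera box corners for the lens axis and move on to the mount.

```bash
cat > lens.py <<'E'
from h import *
from scipy.optimize import least_squares
T,S=load()
f6=lambda u,v:((u+.5)/6-.5+285,(v+.5)/6-.5+80)
f10=lambda u,v:((u+.5)/10-.5+325,(v+.5)/10-.5+245)
t=dict(rl=(163,200),rr=(286,203),fr=(276,357),fl=(150,347)); s=dict(fr=(108,185),fl=(352,172),rl=(400,238),rr=(145,258))
for k in t:
    P,e=tri(T,f6(*t[k]),S,f10(*s[k])); print(k,P.round(1),round(e,1))
# model: L, yaw w (axis to camera az), pitch th, hood len, box front a, back b, half w, half h
def frame(w,th):
    x=np.array([np.cos(w)*np.cos(th),np.sin(w)*np.cos(th),np.sin(th)]);y=np.array([-np.sin(w),np.cos(w),0]);return np.c_[x,y,np.cross(x,y)]
ph=np.linspace(0,2*np.pi,180)
def circ(L,F,d,r=25): return L+np.c_[d+0*ph,r*np.cos(ph),r*np.sin(ph)]@F.T
def res(p):
    L=p[:3];F=frame(p[3],p[4]);hl,a,b,w,h=p[5:]
    B=dict(fl=(a,w,h),fr=(a,-w,h),rl=(b,w,h),rr=(b,-w,h));r=[]
    for k in t:
        X=L+F@np.array(B[k]); r+=list(T.proj(X)[0]-f6(*t[k]))+list(S.proj(X)[0]-f10(*s[k]))
    X=L+F@np.array([b,-w,-h]); # rear lower edge left maybe hidden: row not used
    c0=circ(L,F,0);c1=circ(L,F,hl)
    q0=T.proj(c0);q1=T.proj(c1);g=f6
    r+=[q0[:,0].min()-g(131,0)[0],q0[:,0].max()-g(264,0)[0],q0[:,1].max()-g(0,584)[1],q1[:,0].min()-g(137,0)[0],q1[:,0].max()-g(270,0)[0],q1[:,1].min()-g(0,472)[1]]
    z=np.r_[S.proj(c0),S.proj(c1)]
    r+=[z[:,0].min()-f10(40,0)[0],z[:,1].min()-f10(0,70)[1]]
    hull=cv2.convexHull(z.astype(np.float32)); r+=[cv2.pointPolygonTest(hull,f10(312,160),True)]
    return np.array(r)
o=least_squares(res,[690,5,290,-.08,.42,35,90,150,22,20],loss="soft_l1",f_scale=.7,x_scale=[10,10,10,.1,.1,10,10,10,5,5],diff_step=1e-4)
p=o.x;print(p.round(3),"pitch deg",np.degrees(p[4]),"res",o.fun.round(1))
F=frame(p[3],p[4]);print("focus",(p[:3]-200*F[:,0]).round(1))
J=o.jac;cov=np.linalg.inv(J.T@J)*.36;print("sd",np.sqrt(np.diag(cov))[:5].round(3))
E
python3 lens.py
python3 - <<'E'
from h import *
from plant import bot
c=Cam(bot.capture("scene"));print([ (np.round(d["rect"],1),d["p"]) for d in bot.boxes_of("mount",bot.capture("top"))[:3]])
cv2.imwrite("pics/v4.png",cv2.resize(c.img[230:350,260:400],None,fx=5,fy=5,interpolation=cv2.INTER_CUBIC)[:,:,::-1])
E
```

```text
rl [806.   13.8 373.5] 0.8
rr [804.  -27.6 375.4] 0.2
fr [758.4 -24.  353.2] 1.1
fl [762.4  18.1 351.7] 1.4
[ 7.00239e+02  2.45800e+00  2.96775e+02 -8.90000e-02  4.55000e-01
  3.36920e+01  7.87350e+01  1.28520e+02  2.07500e+01  2.35310e+01] pitch deg 26.051203208744084 res [ 0.2 -0.5  0.3 -0.1  0.   0.7 -0.1  0.1 -0.4  0.  -0.1  0.4  0.5 -0.
  0.2 -0.5 -0.6  0.4  0.  -0.4  0.8  0.  -0.1  0.1  0.2]
focus [521.3  18.5 208.9]
sd [1.182 0.623 1.253 0.008 0.024]
[(array([229.4, 204.8,   9.2,  12.7]), 0.52), (array([449.1, 224.9,  22.9,  21.4]), 0.3)]
```

View pics/v4.png

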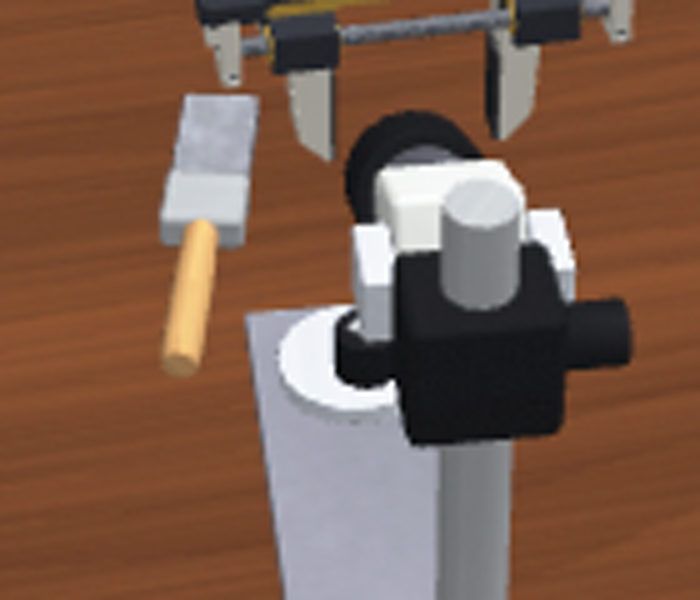

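The mount stands visibly on the stage (left edge at about u=337, bottom at v=388 in the 5x crop), and the open jaws sit behind the lens hood. Next is a finer mount position from both views.

Run:
```python
from h import *
T,S=load()
ph=np.linspace(0,2*np.pi,60)
cyl=lambda x,y,r,z0,z1:np.r_[np.c_[x+r*np.cos(ph),y+r*np.sin(ph),z0+0*ph],np.c_[x+r*np.cos(ph),y+r*np.sin(ph),z1+0*ph]]
g=cv2.cvtColor(T.img,cv2.COLOR_RGB2GRAY).astype(float)
reg=(slice(262,292),slice(298,324))
print(g[264:284:1,300:320].astype(int))
def cost(p):
    m=render(T,[cyl(*p,15,40,65)])
    inl=render(T,[cyl(*p,6,65,65.1)])
    st=render(T,[cyl(512,20,33,40,40.1)])>.5
    obs=np.clip((200-g)/140,0,1)
    w=st*(1-inl)
    return (np.abs(m-obs)*w)[reg].sum()+ .0
r=min((minimize(cost,q,method="Nelder-Mead",options=dict(initial_simplex=[q,[q[0]+6,q[1]],[q[0],q[1]+6]])) for q in([521,22],[517,20],[515,25])),key=lambda r:r.fun);print(r.x,r.fun)
z=S.proj(cyl(*r.x,15,40,65));print("scene left",z[:,0].min(),"obs",260+337/5,"bottom",z[:,1].max(),"obs",230+388/5)
```

```text
[[180 180 179 179 180 182 184 195 204 204 205 209 204 191 184 183 180 180
  180 180]
 [179 179 180 182 194 212 223 232 234 234 233 234 233 228 223 207 186 180
  180 180]
 [177 179 193 216 230 236 240 242 242 241 241 241 241 241 240 234 222 208
  189 181]
 [179 195 218 237 242 235 218 203 190 189 192 209 230 240 243 242 238 234
  220 198]
 [199 224 238 241 230 195 152 118  94  89 100 136 186 223 242 243 240 241
  236 222]
 [222 240 242 235 203 125  85 108 123  98  69  74 111 176 225 241 240 240
  239 234]
 [238 242 241 221 154  83 113 170 194 169 107  66  75 140 213 242 240 240
  238 239]
 [242 242 235 198 107 107 170 205 213 204 171 107  70 114 204 241 241 240
  238 238]
 [242 242 231 186  94 119 184 213 214 212 205 169  95  89 181 231 240 239
  238 237]
 [242 241 226 169  83  97 154 197 212 214 213 189 122  85 170 225 240 238
  237 238]
 [241 241 227 180  87  71 102 154 197 212 201 162 100  91 189 236 241 239
  237 238]
 [242 242 237 205 103  66  70 102 154 183 162 109  69  95 197 240 241 239
  237 237]
 [241 242 240 221 145  80  69  75  98 118 104  71  72 130 208 240 240 238
  237 238]
 [241 240 241 235 207 143  79  67  70  72  69  69 112 192 232 239 239 237
  237 238]
 [241 240 240 241 235 207 147 101  84  75  82 129 192 231 241 239 239 238
  236 237]
 [241 240 240 241 242 236 224 208 178 157 171 207 232 241 241 239 238 237
  237 238]
 [241 240 239 240 241 242 241 238 229 223 227 235 240 241 240 239 239 237
  236 238]
 [241 240 240 240 241 241 241 239 239 238 239 240 241 240 240 238 238 237
  236 238]
 [241 240 240 240 240 241 239 239 239 237 239 239 239 240 240 239 237 237
  237 238]
 [241 240 240 240 240 240 240 238 238 237 238 239 239 240 239 238 237 236
  237 239]]
[522.8724165   25.29223776] 50.4280112044818
scene left 326.88377960242315 obs 327.4 bottom 307.1337912338849 obs 307.6
```

Request:
{"method": "step_arm", "body": {
  "deltas": [
    [-12, -12, 30, 0, 0, 0],
    [-25, -25, 60, 0, 0, 0],
    [-25, -25, 85, 0, 0, 0],
    [-25, -25, 100, 0, 0, 0],
    [-25, -25, 106, 0, 0, 0]
  ]
}}

```text
time: 3.12
tool_pos: [519.3, 26.5, 68.5]
tcp_rot: [3.141, -0.005, 3.102]
contact_force: [-0.6, -0.4, 0.3]
grip_width: 70.0
```

Request:
{"method": "step_arm", "body": {
  "deltas": [
    [0, 0, 0, 0, 0, 0],
    [0, 0, 0, 0, 0, 0],
    [0, 0, 0, 0, 0, 0],
    [0, 0, 0, 0, 0, 0],
    [0, 0, 0, 0, 0, 0]
  ],
  "fingers": 20
}}

```text
time: 3.53
tool_pos: [521.9, 25.5, 71.8]
tcp_rot: [-3.142, 0.002, 3.102]
contact_force: [-0.5, 0.4, -0.1]
grip_width: 41.4
```

Request:
{"method": "step_arm", "body": {
  "deltas": [
    [0, 0, 0, 0, 0, 0],
    [0, 0, 0, 0, 0, 0],
    [0, 0, 0, 0, 0, 0]
  ]
}}

```text
time: 3.78
tool_pos: [521.7, 25.4, 71.2]
tcp_rot: [3.142, 0.001, 3.102]
contact_force: [-0.9, 0.6, 4.4]
grip_width: 29.0
```

Request:
{"method": "step_arm", "body": {
  "deltas": [
    [0, 0, 0, 0, 0, 0],
    [0, 0, -10, 0, 0, 0],
    [0, 0, -40, 0, 0, 0],
    [0, 0, -75, 0, 0, 0],
    [0, 0, -100, 0, 0, 0]
  ]
}}

```text
time: 4.2
tool_pos: [521.7, 25.3, 173.3]
tcp_rot: [3.142, 0.001, 3.102]
contact_force: [1.1, 0.0, -0.1]
grip_width: 29.3
```

Request:
{"method": "step_arm", "body": {
  "deltas": [
    [9, 38, 0, 0, 0, 0],
    [18, 76, 0, 0, 0, 0],
    [27, 114, 0, 0, 0, 0],
    [36, 152, 0, 0, 0, 0],
    [45, 190, 0, 0, 0, 0]
  ]
}}

```text
time: 4.62
tool_pos: [483.3, 218.5, 171.3]
tcp_rot: [3.141, 0.0, 3.101]
contact_force: [0.8, -0.0, 0.6]
grip_width: 29.5
```

Request:
{"method": "step_arm", "body": {
  "deltas": [
    [9, 38, 0, 0, 0, 0],
    [19, 70, 0, 0, 0, 0],
    [19, 82, 0, 0, 0, 0],
    [19, 82, 0, 0, 0, 0]
  ]
}}

```text
time: 4.95
tool_pos: [467.6, 302.3, 171.0]
tcp_rot: [3.141, 0.0, 3.106]
contact_force: [-0.2, -0.6, -1.3]
grip_width: 29.0
```

Run:
```python
from h import *
from plant import bot
o=bot.get_obs();print(o["time"],o["tool_pos"].round(1),o["joint_positions"].round(2),o["grip_width"])
c=bot.capture("scene")["color"][200:340,300:500];d=bot.capture("top")["color"][220:340,140:340]
out=np.zeros((560,800,3),np.uint8);out[:560//2*2]=cv2.resize(c,(800,560),interpolation=cv2.INTER_CUBIC)
out[:240,:400]=cv2.resize(d,(400,240));cv2.imwrite("pics/v5.png",out[:,:,::-1])
```

```text
4.95 [467.6 302.3 171. ] [ 0.44  0.47  1.55  0.    1.11 -1.1 ] 28.981679083531237
```

View pics/v5.png

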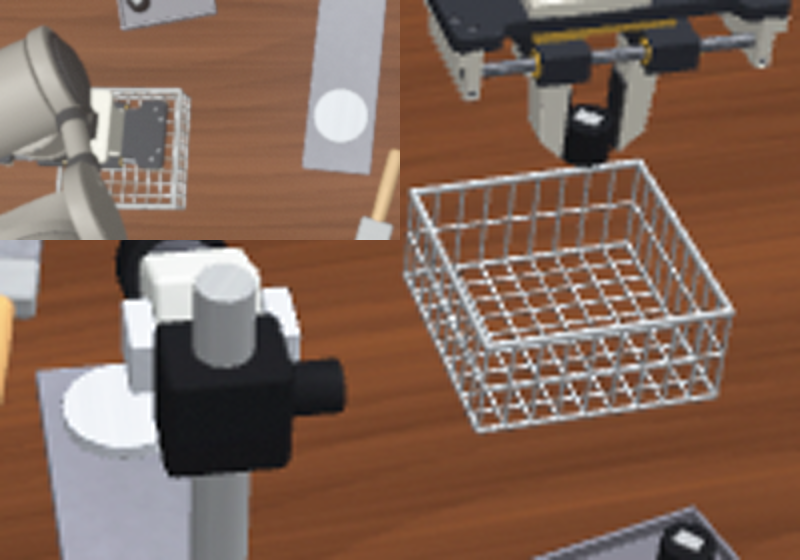

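The mount is held between the pads over the basket and the stage is empty. Lower it, release, rise.

Request:
{"method": "step_arm", "body": {
  "deltas": [
    [0, 0, 35, 0, 0, 0],
    [0, 0, 70, 0, 0, 0],
    [0, 0, 100, 0, 0, 0],
    [0, 0, 110, 0, 0, 0],
    [0, 0, 110, 0, 0, 0]
  ]
}}

```text
time: 5.47
tool_pos: [467.3, 297.6, 58.5]
tcp_rot: [-3.139, -0.005, 3.1]
contact_force: [-1.0, -0.2, 0.2]
grip_width: 29.2
```

Request:
{"method": "step_arm", "body": {
  "deltas": [
    [0, 0, 0, 0, 0, 0],
    [0, 0, 0, 0, 0, 0],
    [0, 0, 0, 0, 0, 0],
    [0, 0, 0, 0, 0, 0]
  ],
  "fingers": 48
}}

```text
time: 5.8
tool_pos: [469.2, 300.0, 62.5]
tcp_rot: [3.14, 0.003, 3.102]
contact_force: [-1.1, 0.6, 0.6]
grip_width: 46.7
```

Request:
{"method": "step_arm", "body": {
  "deltas": [
    [0, 0, -30, 0, 0, 0],
    [0, 0, -70, 0, 0, 0],
    [0, 0, -110, 0, 0, 0],
    [0, 0, -150, 0, 0, 0],
    [0, 0, -170, 0, 0, 0]
  ]
}}

```text
time: 6.22
tool_pos: [469.6, 300.5, 237.1]
tcp_rot: [3.137, 0.008, 3.102]
contact_force: [0.9, 0.0, -0.2]
grip_width: 47.9
```

Run:
```python
from h import *
from plant import bot
o=bot.get_obs();print(o["time"],o["tool_pos"].round(1),o["tcp_rot"],o["joint_positions"].round(2),o["grip_width"])
c=bot.capture("scene")["color"][200:340,300:500]
cv2.imwrite("pics/v6.png",cv2.resize(c,(600,420),interpolation=cv2.INTER_CUBIC)[:,:,::-1])
```

```text
6.2167 [469.6 300.5 237.1] [3.13746309 0.00795054 3.10215987] [ 0.43  0.41  1.46  0.    1.26 -1.1 ] 47.93294839994131
```

View pics/v6.png

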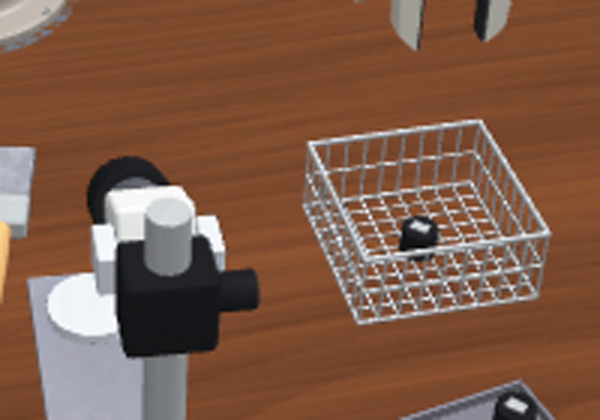

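The mount lies on the basket floor and the stage is clear. Now to above the waisted bar at (426,-246), jaws turned to squeeze its 8 mm thickness (rack x, az 0.238).

Request:
{"method": "step_arm", "body": {
  "deltas": [
    [2, -40, 0, 0, 0, 0.1],
    [3, -80, 0, 0, 0, 0.2],
    [5, -120, 0, 0, 0, 0.3],
    [6, -160, 0, 0, 0, 0.4],
    [8, -200, 0, 0, 0, 0.5]
  ]
}}

```text
time: 6.68
tool_pos: [451.8, 98.7, 231.4]
tcp_rot: [3.141, 0.001, 2.598]
contact_force: [1.9, -0.8, -0.3]
grip_width: 48.2
```

Request:
{"method": "step_arm", "body": {
  "deltas": [
    [-18, -36, 0, 0, 0, 0.1],
    [-36, -72, 0, 0, 0, 0.2],
    [-54, -108, 0, 0, 0, 0.3],
    [-71, -144, 0, 0, 0, 0.4],
    [-89, -180, 0, 0, 0, 0.5]
  ]
}}

```text
time: 7.1
tool_pos: [435.5, -101.7, 231.5]
tcp_rot: [3.14, 0.001, 2.097]
contact_force: [0.9, -1.1, 0.4]
grip_width: 48.0
```

Request:
{"method": "step_arm", "body": {
  "deltas": [
    [-30, -21, 0, 0, 0, 0.08],
    [-60, -42, 0, 0, 0, 0.16],
    [-90, -63, 0, 0, 0, 0.24],
    [-120, -84, 0, 0, 0, 0.293],
    [-120, -84, 0, 0, 0, 0.293]
  ],
  "fingers": 40
}}

```text
time: 7.52
tool_pos: [424.0, -251.7, 231.2]
tcp_rot: [3.141, 0.004, 1.802]
contact_force: [0.5, -0.5, -0.1]
grip_width: 39.7
```

Run:
```python
from h import *
from plant import bot
o=bot.get_obs();print(o["time"],o["tool_pos"],o["tcp_rot"],o["joint_positions"].round(2),o["grip_width"])
p=yawed([[0,55,0]],438.8,-299.7,.238)[0];R=rot(o["tcp_rot"]);print(p,"tool delta",(R.T@(p+[0,0,104]-o["tool_pos"])).round(1),"tool y az",np.arctan2(R[1,1],R[0,1]))
T,S=[Cam(bot.capture(n)) for n in("top","scene")]
r=R
fin=[np.array([[x*9.5,s*20,25.] for x in(-1,1) for s in(-1,1)])]
im=cv2.resize(S.img[230:330,140:260],None,fx=5,fy=5,interpolation=cv2.INTER_CUBIC)
cv2.imwrite("pics/v7.png",im[:,:,::-1])
```

```text
7.5167 [ 424.00721892 -251.69048901  231.22134253] [3.14091317 0.00397943 1.80160923] [-0.69  0.3   1.64 -0.    1.19 -0.92] 39.71753614870392
[ 425.8332288  -246.25037096    0.        ] tool delta [  5.4   2.9 127.2] tool y az 0.23081560858198144
```

View pics/v7.png

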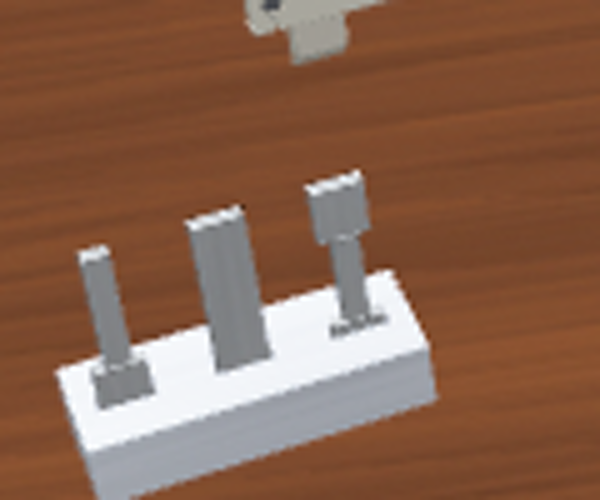

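The waisted bar stands under the gripper (head at 337,205), and the finger orientation matches. Descend to TCP z about 114 and grip.

Request:
{"method": "step_arm", "body": {
  "deltas": [
    [3, 1, 30, 0, 0, 0],
    [5, 3, 60, 0, 0, 0],
    [5, 3, 90, 0, 0, 0],
    [5, 3, 110, 0, 0, 0],
    [5, 3, 117, 0, 0, 0]
  ]
}}

```text
time: 8.03
tool_pos: [425.1, -237.7, 111.3]
tcp_rot: [-3.139, -0.004, 1.811]
contact_force: [-0.4, 1.0, -0.0]
grip_width: 40.1
```

Request:
{"method": "step_arm", "body": {
  "deltas": [
    [0, 0, 0, 0, 0, 0],
    [0, 0, 0, 0, 0, 0],
    [0, 0, 0, 0, 0, 0],
    [0, 0, 0, 0, 0, 0],
    [0, 0, 0, 0, 0, 0]
  ],
  "fingers": 0
}}

```text
time: 8.45
tool_pos: [426.8, -240.7, 114.9]
tcp_rot: [3.14, 0.002, 1.809]
contact_force: [0.3, -1.0, 0.0]
grip_width: 10.9
```

Request:
{"method": "step_arm", "body": {
  "deltas": [
    [0, 0, 0, 0, 0, 0],
    [0, 0, 0, 0, 0, 0],
    [0, 0, 0, 0, 0, 0],
    [0, 0, 0, 0, 0, 0]
  ]
}}

```text
time: 8.78
tool_pos: [425.6, -240.9, 114.6]
tcp_rot: [-3.141, 0.001, 1.809]
contact_force: [-4.4, -0.9, 7.7]
grip_width: 8.0
```

Run:
```python
from h import *
from plant import bot
o=bot.get_obs();print(o["time"],o["tool_pos"],o["tcp_rot"],o["contact_force"],o["moment"],o["grip_width"])
p=yawed([[0,55,0]],438.8,-299.7,.238)[0];R=rot(o["tcp_rot"]);print("bar mid in tool",(R.T@(p+[0,0,65]-o["tool_pos"])).round(1))
```

```text
8.7833 [ 425.60842621 -240.88296403  114.64288493] [-3.14054561e+00  7.63549879e-04  1.80910529e+00] [-4.40504558 -0.89024678  7.71794072] [-0.38573854  1.25242255 -0.06113109] 8.00234734791931
bar mid in tool [-5.2 -1.  49.6]
```

Request:
{"method": "step_arm", "body": {
  "deltas": [
    [0, 0, -10, 0, 0, 0],
    [0, 0, -22, 0, 0, 0],
    [0, 0, -36, 0, 0, 0],
    [0, 0, -66, 0, 0, 0],
    [0, 0, -100, 0, 0, 0]
  ]
}}

```text
time: 9.2
tool_pos: [425.2, -239.8, 213.6]
tcp_rot: [-3.139, -0.003, 1.809]
contact_force: [-0.1, -1.3, -1.1]
grip_width: 7.8
```

Request:
{"method": "step_arm", "body": {
  "deltas": [
    [0, 0, -30, 0, 0, 0],
    [0, 0, -50, 0, 0, 0],
    [0, 0, -50, 0, 0, 0],
    [0, 0, -50, 0, 0, 0]
  ]
}}

```text
time: 9.53
tool_pos: [426.4, -240.6, 264.5]
tcp_rot: [3.14, 0.002, 1.809]
contact_force: [0.4, -0.4, -1.4]
grip_width: 7.9
```

```bash
cat > goal.py <<'E'
from h import *
from scipy.spatial.transform import Rotation as Ro
from plant import bot
import sys
def goal(off=(-5.2,0,49.6),L=(700.24,2.46,296.78),w=-.089,th=.455):
    x=np.array([np.cos(w)*np.cos(th),np.sin(w)*np.cos(th),np.sin(th)]);y=np.array([-np.sin(w),np.cos(w),0]);z=np.cross(x,y)
    R=np.c_[y,x,-z]; f=np.array(L)-200*x
    return f-R@np.array(off),R,f,np.c_[x,y,z]
def delta(p,R,o=None):
    o=o or bot.get_obs(); A=rot(o["tcp_rot"]); return (A.T@(p-o["tool_pos"])).round(1),Ro.from_matrix(A.T@R).as_rotvec().round(3)
if __name__=="__main__":
    o=bot.get_obs();print(o["time"],o["tool_pos"].round(1),o["tcp_rot"].round(3),o["joint_positions"].round(2),o["contact_force"].round(1),o["grip_width"])
    p,R,f,F=goal();print("goal",p.round(1),f.round(1),delta(p,R,o))
E
python3 goal.py
```

```text
9.5333 [ 426.4 -240.6  264.5] [3.140e+00 2.000e-03 1.809e+00] [-0.67  0.27  1.6   0.    1.28 -0.91] [ 0.4 -0.4 -1.4] 7.904266683812179
goal [500.   25.5 253.4] [521.3  18.4 208.9] (array([241.3, 134.3,  10.8]), array([-0.449, -0.073,  0.321]))
```

Request:
{"method": "step_arm", "body": {
  "deltas": [
    [25, 14, 1, -0.045, -0.007, 0.032],
    [50, 28, 2, -0.09, -0.015, 0.064],
    [75, 42, 3, -0.135, -0.022, 0.096],
    [100, 56, 4, -0.18, -0.03, 0.128],
    [125, 70, 5, -0.225, -0.037, 0.16]
  ]
}}

```text
time: 9.95
tool_pos: [464.0, -101.0, 256.8]
tcp_rot: [2.915, 0.016, 1.644]
contact_force: [1.3, 0.2, -1.4]
grip_width: 7.9
```

```bash
python3 goal.py
```

```text
9.95 [ 464.  -101.   256.8] [2.915 0.016 1.644] [-0.44  0.13  1.81  0.11  0.99 -0.56] [ 1.3  0.2 -1.4] 7.935374438355434
goal [500.   25.5 253.4] [521.3  18.4 208.9] (array([123.6,  43.7,  11.4]), array([-0.227, -0.039,  0.158]))
```

Request:
{"method": "step_arm", "body": {
  "deltas": [
    [30, 11, 3, -0.056, -0.01, 0.04],
    [60, 22, 6, -0.112, -0.02, 0.08],
    [90, 33, 8, -0.168, -0.03, 0.12],
    [115, 41, 10, -0.21, -0.037, 0.15],
    [124, 44, 11, -0.227, -0.039, 0.158]
  ]
}}

```text
time: 10.37
tool_pos: [499.0, 27.7, 253.2]
tcp_rot: [2.688, 0.001, 1.485]
contact_force: [0.3, -1.2, -2.1]
grip_width: 7.8
```

Request:
{"method": "step_arm", "body": {
  "deltas": [
    [0, 0, 0, 0, 0, 0],
    [0, 0, 0, 0, 0, 0],
    [0, 0, 0, 0, 0, 0],
    [0, 0, 0, 0, 0, 0]
  ]
}}

```text
time: 10.7
tool_pos: [500.6, 23.6, 255.1]
tcp_rot: [2.687, 0.003, 1.483]
contact_force: [0.7, 0.4, -0.7]
grip_width: 8.1
```

```bash
python3 goal.py
python3 - <<'E'
from goal import *
Td,Sd=bot.capture("top"),bot.capture("scene")
T,S=Cam(Td),Cam(Sd); np.savez("cams2.npz",**{n+k:getattr(c,k) for n,c in(("T",T),("S",S)) for k in("K","R","t","C","img")})
p,R,f,F=goal()
print(T.proj(f),S.proj(f))
o=bot.get_obs();A=rot(o["tcp_rot"])
out=np.zeros((600,800,3),np.uint8)
ax=box(-5.2-12.5,-5.2+12.5,-4,4,49.6-55,49.6+55)@A.T+o["tool_pos"]   # predicted bar in tool
for c,x0,(u,v),W,H in((T,0,(265,190),66,100),(S,400,(290,220),66,100)):
    im=cv2.resize(c.img[v:v+H,u:u+W],None,fx=6,fy=6,interpolation=cv2.INTER_CUBIC)
    out[:,x0:x0+396]=im
cv2.imwrite("pics/v8.png",out[:,:,::-1])
print("bar pred T",T.proj(ax).round(1).tolist(),"S",S.proj(ax).round(1).tolist())
E
```

```text
10.7 [500.6  23.6 255.1] [2.687 0.003 1.483] [-0.11  0.09  1.94  0.01  0.66 -0.03] [ 0.7  0.4 -0.7] 8.053924753360286
goal [500.   25.5 253.4] [521.3  18.4 208.9] (array([ 1.9, -1.4,  1.2]), array([0.   , 0.002, 0.002]))
[[310.28979367 264.07205566]] [[329.95551086 243.71301574]]
bar pred T [[315.5, 273.2], [317.5, 259.0], [315.8, 269.7], [317.8, 255.8], [303.9, 272.2], [307.0, 258.1], [304.2, 268.7], [307.3, 254.9]] S [[321.3, 217.7], [324.6, 268.7], [321.7, 218.3], [325.0, 269.6], [333.2, 216.8], [336.3, 267.7], [333.6, 217.3], [336.7, 268.6]]
```

View pics/v8.png

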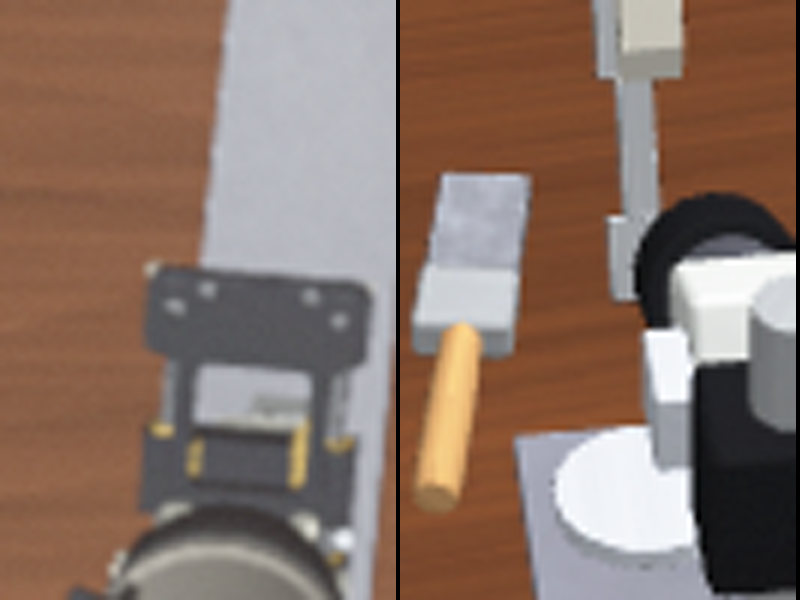

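The visible bar edges in the scene view match my predicted bar box to within about 0.5 px (foot corner 324.8,269.8 observed, 324.8,269.2 predicted). So the grasp offset is right. Next, a check on how well the lens axis is known, with a sub-pixel render fit.

```bash
cat >> lens.py <<'E'
foc=lambda q:np.r_[q[:3]-200*frame(q[3],q[4])[:,0],q[3:5]]
G=np.array([(foc(p+d)-foc(p))/1e-4 for d in np.eye(10)*1e-4]).T
print("focus sd",np.sqrt(np.diag(G@cov@G.T)).round(3))
# dense refine: hood / barrel / box painted in, per-region level free (lstsq), compared with gray image
W=[(T,(300,338,110,182)),(S,(326,370,248,280))]
gray=[cv2.cvtColor(c.img,cv2.COLOR_RGB2GRAY).astype(float) for c,_ in W]
sat=[cv2.cvtColor(c.img,cv2.COLOR_RGB2HSV)[:,:,1].astype(float) for c,_ in W]
def dense(q):
    L=q[:3];F=frame(q[3],q[4]);hl,a,b,w,h,br=q[5:11];e=0
    bx=L+box(a,b,-w,w,-h,h)@F.T; hood=np.r_[circ(L,F,0),circ(L,F,hl)]; bar=np.r_[circ(L,F,hl,br),circ(L,F,a,br)]
    # top: hood is darkest, box brightest, judged by masks
    c,(u0,u1,v0,v1)=W[0]; sl=(slice(v0,v1),slice(u0,u1)); g=gray[0][sl]
    mh=render(c,[hood])[sl]; mb=render(c,[L+box(a,b,-w,w,h,h)@F.T])[sl]
    bright=np.clip((g-205)/30,0,1); ok=np.ones_like(g);ok[:4]=0; ok[:18,:7]=0; ok[:18,-9:]=0
    dark=np.clip((76-g)/25,0,1); okd=np.ones_like(g);okd[:40]=0
    e+=(np.abs(mb-bright)*ok)[:52].sum()+(np.abs(mh-dark)*okd).sum()
    c,(u0,u1,v0,v1)=W[1]; sl=(slice(v0,v1),slice(u0,u1)); s_=sat[1][sl];g=gray[1][sl]
    sil=render(c,[hood,bar,bx])[sl]; obs=np.clip((115-s_)/50,0,1)
    ok=np.ones_like(g); ok[20:,33:]=0; ok[27:,:]=0
    yy,xx=np.mgrid[v0:v1,u0:u1]; ok[(xx>347)&(yy>264)&(xx<364)]=0; ok[:, :][(xx>363)&(yy>269)]=0
    e+=(np.abs(sil-obs)*ok).sum()
    wh=render(c,[bx])[sl]; e+=(np.abs(wh-np.clip((g-150)/60,0,1))*ok*((xx<348)|(yy<265))).sum()
    return e
q=np.r_[p,18.]; st=np.array([3,3,3,.02,.03,3,3,3,2,2,2])
for it in range(3):
    r=minimize(dense,q,method="Nelder-Mead",options=dict(maxiter=900,maxfev=900,adaptive=True,initial_simplex=np.vstack([q,q+np.diag(st*(-1)**it)]))); q=r.x;print(r.fun.round(1),q.round(3),"focus",foc(q).round(3))
print("start cost",dense(np.r_[p,18.]))
E
time timeout 500 python3 lens.py | tail -6
```

```text
7.00000e-03  7.81070e+01  1.35136e+02  2.01720e+01  2.70320e+01
  2.24140e+01] focus [ 5.19677e+02  1.61710e+01  2.16503e+02 -7.60000e-02  4.17000e-01]
155.5 [ 7.02017e+02  2.21100e+00  2.97479e+02 -7.60000e-02  4.17000e-01
  7.00000e-03  7.81070e+01  1.35136e+02  2.01720e+01  2.70320e+01
  2.24140e+01] focus [ 5.19677e+02  1.61710e+01  2.16503e+02 -7.60000e-02  4.17000e-01]
start cost 415.24705882352936
real	2m53.176s
user	1m33.764s
sys	1m6.139s
```

The dense fit degenerated: hood length went to 0, so the dark threshold is wrong. I'll check the levels and redo it.

Run:
```python
from h import *
T,S=load();g=cv2.cvtColor(T.img,cv2.COLOR_RGB2GRAY).astype(int);s=cv2.cvtColor(S.img,cv2.COLOR_RGB2HSV)[:,:,1].astype(int);sg=cv2.cvtColor(S.img,cv2.COLOR_RGB2GRAY).astype(int)
print("top col 318 rows110-182",g[110:182,318].tolist());print("top row 168",g[168,300:338].tolist());print("top row 152",g[152,300:338].tolist());print("top row125",g[125,300:338].tolist())
print("scene col 343 sat",s[246:286,343].tolist());print("gray",sg[246:286,343].tolist())
print("scene row 262 sat",s[262,322:372].tolist());print("gray",sg[262,322:372].tolist())
print("scene row 268 gray",sg[268,322:372].tolist())
```

```text
top col 318 rows110-182 [72, 71, 122, 231, 254, 255, 255, 255, 255, 255, 255, 255, 255, 255, 255, 255, 255, 255, 255, 255, 255, 255, 254, 254, 254, 255, 254, 228, 176, 138, 138, 138, 140, 140, 138, 139, 139, 139, 139, 140, 140, 138, 141, 139, 139, 139, 140, 140, 138, 111, 79, 75, 73, 76, 72, 73, 73, 72, 74, 68, 74, 69, 72, 71, 71, 68, 71, 111, 188, 194, 186, 184]
top row 168 [114, 115, 113, 114, 120, 166, 171, 86, 63, 69, 69, 69, 71, 70, 73, 73, 74, 72, 74, 71, 70, 70, 68, 66, 66, 66, 65, 64, 71, 136, 175, 181, 180, 181, 181, 181, 180, 157]
top row 152 [112, 110, 112, 108, 111, 113, 112, 114, 116, 114, 119, 125, 128, 133, 134, 136, 137, 140, 141, 138, 135, 132, 127, 121, 117, 110, 103, 98, 107, 115, 114, 114, 115, 114, 114, 114, 113, 114]
top row125 [112, 113, 114, 114, 113, 112, 113, 113, 110, 118, 180, 235, 254, 255, 254, 254, 255, 255, 255, 255, 255, 255, 255, 255, 255, 255, 255, 254, 254, 254, 250, 220, 160, 124, 122, 125, 129, 126]
scene col 343 sat [162, 163, 161, 159, 161, 161, 88, 34, 41, 34, 27, 36, 30, 28, 26, 31, 24, 1, 2, 2, 1, 1, 1, 0, 1, 1, 3, 2, 2, 2, 3, 3, 2, 2, 8, 30
[... 201 characters left out ...]
scene row 262 sat [161, 162, 162, 162, 162, 161, 160, 105, 43, 32, 39, 32, 28, 30, 35, 26, 27, 28, 31, 26, 25, 24, 30, 25, 28, 17, 15, 9, 9, 8, 8, 4, 5, 4, 1, 1, 2, 18, 55, 162, 164, 162, 163, 160, 158, 162, 162, 160, 162, 163]
gray [82, 83, 83, 83, 82, 82, 79, 36, 21, 21, 24, 29, 32, 31, 33, 56, 78, 84, 89, 92, 96, 98, 100, 102, 107, 147, 150, 190, 189, 188, 188, 212, 212, 217, 246, 247, 245, 220, 169, 83, 82, 83, 83, 85, 89, 89, 89, 89, 89, 89]
scene row 268 gray [83, 83, 82, 82, 81, 82, 80, 19, 21, 28, 31, 31, 62, 150, 158, 201, 232, 243, 247, 248, 248, 248, 248, 249, 249, 250, 250, 238, 218, 216, 217, 217, 216, 216, 217, 219, 221, 219, 219, 220, 227, 251, 183, 84, 86, 87, 88, 89, 89, 89]
```

```bash
sed -i 's#(g-205)/30#(g-150)/85#; s#(76-g)/25#(110-g)/38#; s#okd\[:40\]=0#okd[:46]=0#; s#(115-s_)/50#(150-s_)/115#; s#(g-150)/60,0,1))\*ok#(g-105)/60,0,1))*ok#' lens.py
sed -i 's/range(3)/range(4)/; s/adaptive=True/adaptive=True,xatol=.01,fatol=.01/' lens.py
time timeout 560 python3 lens.py | sed -n '5,99p'
```

```text
[ 7.00239e+02  2.45800e+00  2.96775e+02 -8.90000e-02  4.55000e-01
  3.36920e+01  7.87350e+01  1.28520e+02  2.07500e+01  2.35310e+01] pitch deg 26.051203208744084 res [ 0.2 -0.5  0.3 -0.1  0.   0.7 -0.1  0.1 -0.4  0.  -0.1  0.4  0.5 -0.
  0.2 -0.5 -0.6  0.4  0.  -0.4  0.8  0.  -0.1  0.1  0.2]
focus [521.3  18.5 208.9]
sd [1.182 0.623 1.253 0.008 0.024]
focus sd [2.741 2.051 4.38  0.008 0.024]
121.1 [ 7.00874e+02  2.67900e+00  2.96888e+02 -9.10000e-02  4.49000e-01
  3.16150e+01  7.92610e+01  1.30190e+02  2.15300e+01  2.43160e+01
  1.82810e+01] focus [ 5.21468e+02  1.90080e+01  2.10016e+02 -9.10000e-02  4.49000e-01]
121.1 [ 7.00874e+02  2.67900e+00  2.96888e+02 -9.10000e-02  4.49000e-01
  3.16150e+01  7.92610e+01  1.30190e+02  2.15300e+01  2.43160e+01
  1.82810e+01] focus [ 5.21468e+02  1.90080e+01  2.10016e+02 -9.10000e-02  4.49000e-01]
120.3 [ 7.00874e+02  2.67900e+00  2.96888e+02 -9.10000e-02  4.49000e-01
  3.16150e+01  7.92610e+01  1.32942e+02  2.15300e+01  2.43160e+01
  1.82810e+01] focus [ 5.21468e+02  1.90080e+01  2.10016e+02 -9.10000e-02  4.49000e-01]
120.2 [ 7.00873e+02  2.67900e+00  2.96888e+02 -9.10000e-02  4.49000e-01
  3.16170e+01  7.92640e+01  1.32993e+02  2.15290e+01  2.43170e+01
  1.82220e+01] focus [ 5.21470e+02  1.90080e+01  2.10009e+02 -9.10000e-02  4.49000e-01]
start cost 148.40493785614933
real	2m52.171s
user	1m54.514s
sys	1m13.418s
```

The two fits now agree: focus is at about (521.5, 19.0, 210.0), tilt 25.7°, within about 1 mm and 0.4° of each other. Trim the pose to it.

```bash
sed -i 's/L=(700.24,2.46,296.78),w=-.089,th=.455/L=(700.8,2.65,296.9),w=-.091,th=.45/' goal.py; python3 goal.py
```

```text
10.8 [500.8  23.6 255.4] [2.686e+00 2.000e-03 1.483e+00] [-0.11  0.09  1.94  0.01  0.66 -0.03] [ 0.4 -0.7 -0.9] 7.725778318734799
goal [500.4  26.2 254.6] [521.5  19.  209.9] (array([ 2.5, -0.9,  0.5]), array([0.006, 0.001, 0.004]))
```

Request:
{"method": "step_arm", "body": {
  "deltas": [
    [1, -0.4, 0.2, 0.003, 0, 0.002],
    [2.5, -0.9, 0.5, 0.006, 0.001, 0.004],
    [2.5, -0.9, 0.5, 0.006, 0.001, 0.004],
    [2.5, -0.9, 0.5, 0.006, 0.001, 0.004],
    [2.5, -0.9, 0.5, 0.006, 0.001, 0.004]
  ]
}}

```text
time: 11.22
tool_pos: [500.3, 27.1, 254.7]
tcp_rot: [2.691, -0.0, 1.481]
contact_force: [-0.3, -0.4, -1.1]
grip_width: 8.0
```

Request:
{"method": "step_arm", "body": {
  "deltas": [
    [0, 0, 0, 0, 0, 0],
    [0, 0, 0, 0, 0, 0],
    [0, 0, 0, 0, 0, 0],
    [0, 0, 0, 0, 0, 0],
    [0, 0, 0, 0, 0, 0]
  ]
}}

```text
time: 11.63
tool_pos: [500.3, 27.1, 254.8]
tcp_rot: [2.691, -0.0, 1.481]
contact_force: [-0.5, 0.5, -1.1]
grip_width: 7.8
```

```bash
python3 goal.py
python3 - <<'E'
from goal import *
c=bot.capture("scene");S=Cam(c);p,R,f,F=goal()
im=cv2.resize(S.img[200:360,140:460],None,fx=2.5,fy=2.5,interpolation=cv2.INTER_CUBIC)
for P in(box(-4,4,-12.5,12.5,25,55),box(-4,4,-6.5,6.5,-25,25),box(-4,4,-12.5,12.5,-55,-25)):
    h=cv2.convexHull(((S.proj(P@F.T+f)+.5-[140,200])*2.5).astype(np.int32));cv2.polylines(im,[h],True,(255,0,0),1)
cv2.imwrite("pics/v9.png",im[:,:,::-1])
E
```

```text
11.6333 [500.3  27.1 254.8] [ 2.691 -0.     1.481] [-0.1   0.09  1.93  0.01  0.67 -0.02] [-0.5  0.5 -1.1] 7.78358429190659
goal [500.4  26.2 254.6] [521.5  19.  209.9] (array([-1. ,  0.1,  0.3]), array([ 0.   , -0.001,  0.001]))
```

View pics/v9.png

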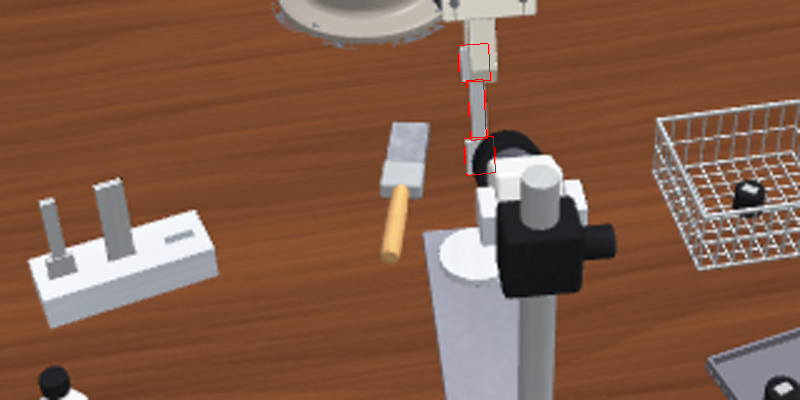

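The bar lies on the goal outline, the mount is in the basket, the other two bars are still in the rack, and the arm is at rest within 1 mm of the goal. Handing in.

```bash
python3 -c "
from plant import bot
print(bot.close_job())"
```

```text
the job is handed in; nothing more can be done
None
```

I dropped the mount into the wire basket, then drew the waisted bar from the rack's +y slot. I handed in at 11.6 s with the arm holding the bar still at the camera's focus.

**Last checks:**
- **Arm:** it was at rest, about 1 mm and 0.001 rad from the goal pose. The grip read about 7.8 mm on the 8 mm bar, and the external force was about 1 N.
- **Pictures:** the bar lay on the projected goal outline in the scene view. The mount was on the basket floor, and the other two bars were still in the rack.

**Uncertain or disagreeing:**
- **Lens axis:** this is the least certain part. Two fits agree on a focus near (521.5, 19, 210) mm with a tilt of about 25.8°, but the first fit's own error estimate was about 4 mm in height and 1.4° in tilt.
- **Dense fit:** my first try at it failed on a wrong threshold and gave about 7 mm more height and 2° less tilt. I fixed the threshold and threw that result away.
- **Lens glass:** I assumed it is flush with the front of the hood, and nothing I could see confirmed that.
- **Grip:** the bar is held about 5 mm off-centre across its width. I allowed for this in the final pose, and the pictures matched to about half a pixel.

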